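Fill the scenery-stone jar, cap it with the nested lids and lift off the outer lid

TASK

At the model-railway bench, pour all four stones from the scoop through the clear jar's wide funnel mouth down into its narrow tube, and set the scoop back down upright on the bench. Then carry the nested lids together by the inner lid's yellow stem, lower them onto the jar until the white inner lid is fully seated before letting go, and lift the blue outer lid alone by its collar, leaving the inner lid seated and undisturbed. Finish while still holding the outer lid level in the gripper, completely clear above the top of the yellow stem; leave the pine, cottage and boxcar alone.

Things in the scene. Friction and masses are not known exactly. Their poses are not given: they have to be found in the camera images.
- jar: Clear jar fixed upright to the bench, on a dark foot disc 110 mm wide, 12 mm high. From the top: straight lip 14 mm deep (104 mm outside, 98 mm inside), funnel cone 38 mm tall, then a narrow tube reaching from the bench to 70 mm (48 mm outside, 42 inside, floor 12 mm up). Origin: centre of the underside, on the bench; z up; rim at z = 122 mm.
- inner_lid: White inner lid, about 90 g: plug 88 mm wide, 9 mm deep (foot chamfered to 80) under a flange 110 mm wide, 5 mm thick; a yellow stem rises on its axis. Origin: centre of the plug's underside, z up. Starts standing on the bench under the outer lid. Seated, the flange rests on the jar's rim, plug inside with 5 mm clearance all round, origin 113 mm above the jar's.
- outer_lid: Blue outer lid, 60 g, lying loose on the inner lid's flange, carried along when the stem is lifted. Skirt 122 mm outside, 116 inside, 7 mm deep; top plate 4 mm thick; on it an upright collar around the stem. Origin: centre of the skirt's lower edge, z up; nested, 7 mm above the inner lid's origin. It can slip 3 mm sideways; nothing locks it, so it lifts straight off.
- stem_top (a point): Centre of the top of the inner lid's round yellow stem: 18 mm diameter, 68 mm above the inner lid's origin; its upper 30 mm stand free above the outer lid's collar.
- collar_top (a point): Centre of the open top of the outer lid's blue tubular collar: 38 mm outside, 30 mm inside diameter, 20 mm tall; this point is 31 mm above the outer lid's origin. The yellow stem stands through it.
- scoop: Loose aluminium scoop, about 140 g: pan 104 mm long, 56 wide, walls 30 tall, open at the front (nose, its +x end); the last 41 mm of floor rise 12 degrees to the nose. Above its rear half a red upright grip plate 12 mm thick (along y), x = -50 to 12 mm, z = 37 to 85 mm. Origin: underside, below the middle; z up. Tipped 50 to 55 degrees nose down, the stones slide out.
- scoop_grip (a point): Place to grip the scoop's red plate (fingers closing along the scoop's y), 12 mm behind and 66 mm above the scoop's origin, above its centre of mass; 19 mm below the plate's top edge. Axes as the scoop.
- scoop_nose (a point): Middle of the scoop's front floor edge, over which the stones leave: 61 mm in front of and 12 mm above the scoop's origin. Axes as the scoop.
- stone0: Terracotta rounded lump of model rock, about 18 x 17 x 16 mm, 12 g, at the start lying in the scoop. Origin near its underside; it turns as the stone rolls.
- stone1: Grey rounded lump of model rock, about 18 x 17 x 16 mm, 12 g, at the start lying in the scoop. Origin near its underside; it turns as the stone rolls.
- stone2: Terracotta rounded lump of model rock, about 18 x 17 x 16 mm, 12 g, at the start lying in the scoop. Origin near its underside; it turns as the stone rolls.
- stone3: Grey rounded lump of model rock, about 18 x 17 x 16 mm, 12 g, at the start lying in the scoop. Origin near its underside; it turns as the stone rolls.
- pine: Bystander: model pine, 102 mm tall, on a round base 44 mm wide. Origin: centre of the underside.
- cottage: Bystander: white model cottage, 70 x 58 mm over the roof, about 70 mm tall. Origin: centre of the underside.
- boxcar: Bystander: red model railway boxcar, 146 x 34 mm, 47 mm tall. Origin: centre of the underside; x along the car.

How it is judged:
On the way, in this order (a step that is already met when the one before it is completed fails the run):
1. all four stones are down in the jar's tube, before any lid is on (z of stone0 in the frame of jar between 0 and 0.08 m and horizontal distance between each of stone0, stone1, stone2, stone3 and jar below 0.03 m and z of stone1 in the frame of jar between 0 and 0.08 m and z of stone2 in the frame of jar between 0 and 0.08 m and z of stone3 in the frame of jar between 0 and 0.08 m), for 0.2 s.
2. both lids, still nested, are seated on the jar and let go (z of inner_lid in the frame of jar between 0.109 and 0.117 m and horizontal distance between inner_lid and jar below 0.009 m and angle between inner_lid's own z axis and vertical below 0.07 rad and distance between outer_lid and inner_lid below 0.015 m and contact force between the fingers and inner_lid below 0.2 N), for 0.1 s.
At the end, for the whole second after the job is handed in: Stones in the jar tube; inner lid seated (4 mm in height, 9 mm off centre, 4 degrees), at rest, untouched; outer lid still in the fingers, within 17 degrees of level, skirt 184 mm or more above the bench, touching neither inner lid nor jar; scoop upright on the bench, at rest (all of step 1 and z of inner_lid in the frame of jar between 0.109 and 0.117 m and horizontal distance between inner_lid and jar below 0.009 m and angle between inner_lid's own z axis and vertical below 0.07 rad and linear speed of each of inner_lid, scoop below 0.02 m/s and contact force between each of the arm, the fingers and inner_lid below 0.2 N and height (world z) of outer_lid above 0.184 m and angle between outer_lid's own z axis and vertical below 0.3 rad and contact force between the fingers and outer_lid above 0.5 N and contact force between outer_lid and inner_lid below 0.1 N and contact force between outer_lid and jar below 0.1 N and linear speed of outer_lid below 0.03 m/s and height (world z) of scoop below 0.008 m and angle between scoop's own z axis and vertical below 0.1 rad); the arm keeps its last pose, push and grip.
It fails at once if the outer lid parted from the inner lid (origins over 25 mm apart) while the inner lid is not seated on the jar: lids separated too early, or the inner lid dragged along (distance between outer_lid and inner_lid above 0.025 m and not (z of inner_lid in the frame of jar between 0.109 and 0.117 m and horizontal distance between inner_lid and jar below 0.009 m and angle between inner_lid's own z axis and vertical below 0.07 rad)).
It fails at once if the lids let go over the jar more than 12 mm above their seat (z of inner_lid in the frame of jar above 0.125 m and horizontal distance between inner_lid and jar below 0.05 m and contact force between the fingers and inner_lid below 0.05 N).
It fails at once if the pine, cottage or boxcar moved more than 30 mm or tipped (distance of any of pine, cottage, boxcar from where it was at the start of the episode above 0.03 m or angle between any of pine, cottage, boxcar's own z axis and vertical above 0.4 rad).
It also fails if it takes over 72 s, if anything falls off the work surface, if the arm or the gripper's body presses on something with over 40 N, if the wrist force passes 120 N, or if a joint passes its speed limit or range.

ROBOT

A 6-joint arm with a two-finger parallel gripper is mounted at the origin on the work surface. World frame = base frame: x ahead of the robot, y to its left, z up, the work surface at z = 0. Lengths are in m, angles in rad, forces in N, time in s.
With the tool pointing down it reaches from about 0.4 to 0.825 m from the base axis. Payload 7 kg.
Tool frame: the origin (TCP) lies at the very end of the fingers, on their centre line; the grasp point (between the pads) lies 19 mm behind it; z points along the fingers, y is the line along which they close (so a half turn about z gives the same grasp; the last joint's range is limited). The gripper opens to 88 mm and grips with 3 to 60 N. Pads are 19 mm wide; open, the fingers measure 130 mm over their backs; the gripper's body (78 mm by 193 mm) begins 47 mm behind the grasp point.
Start: joints at [1.389, 0.359, 0.012, 0, -1.224, -0.288], TCP at [0.306, 0.602, 0.227] pointing down, gripper open.
Joint ranges: [-3.07, 3.07], [-1.43, 2.12], [-1.02, 1.25], [-3.03, 1.67], [-3.05, -0], [-3.03, 3.03]. Speed limits (rad/s): [2.39, 2.39, 3.01, 3.14, 3.14, 3.14].

INTERFACE

Orientations are given as [roll, pitch, yaw] about the fixed x, y, z axes, in that order (R = Rz(yaw) Ry(pitch) Rx(roll)).
In Python, from station import arm, grab_frame gives the robot as it stands.
- The arm moves only by the tool jog_arm, never from a script. Its argument "deltas" is a list that holds one entry, the list of rows, each a list of 4 numbers: the shift along the tool's x, y, z in units of 60 mm (1.0 is 60 mm), then the turn about the tool's z in units of 5 degrees (1.0 is 5 degrees). A call has 1 to 8 rows; each row is the pose to reach, as a shift and turn from the pose commanded when the call began, along the tool's axes at that moment; what a row does not reach only later rows make up. A row lasts 1/8 s, in which the tool goes at most 62.5 mm and 10.7 degrees, less where a joint would pass 70% of its speed; a pose out of reach is approached as far as the arm can. A call with a gripper value outside its range is refused whole. "grip" is the finger opening in mm, from 0 to 87.6, set as the call begins (left out, the last holds). The fingers move at their own pace and stop on an object; "squeeze" is the grip in N (left out, the last holds). Time passes only in rows, so rows that repeat a pose let the fingers close. It gives the time, the measured TCP pose, the force, the opening and the grip force at its end, in the units of the state.
- arm.get_state(): the state, without advancing time (a new reading comes with each control period).
- grab_frame(name): name is "scene" or "top" or "wrist"; returns a dict with "img" (480x640x3 uint8, red, green, blue), "vfov" (degrees; the focal length in pixels is half the picture's height over the tangent of half this angle, whatever the lens; pixels are square), "cx", "cy" (the principal point, pixels), "dist_coeffs" ([k1, k2, p1, p2, k3] as OpenCV has them; the pictures are not rectified), "xyz" and "rotation" of the camera in the world. Camera axes: x right, y down, z forward; pixel columns grow to the right and rows downward; lengths in m; the calibration is good to about 2 mm. A picture is of the moment at which its call begins. There is no depth.
- arm.job_done(): hands the job in; it is judged then, once.
The state is a dict: "t": time; "q": joint angles; "qd": joint speeds; "joint_efforts": joint torques, N m; "eef_pos": TCP position; "ee_rot": TCP orientation; "force": force on the tool from outside, world axes, zero at the start; "moment": the same for the moment, N m; "width": finger opening in m; "gripper_force": force on a finger pad.
Only numpy, scipy, OpenCV 4.12 (cv2) and the standard library are available. Lean on these libraries where they do the work, as an engineer would, in place of code of your own. Each camera call takes 0.05 s, during which the arm holds its last target. There are 200 camera calls.

## Working session

There is one attempt and no reset: what is moved stays moved. The work goes in short steps, Python scripts to look and compute and a tool call to move; the robot and the scene stay as the last step left them, time stands still between calls to the robot, and variables do not carry over. Pictures are saved under pics/ and viewed, at most 10 in all, crops included, and the job is handed in when it is done.

Besides the shell and the picture viewer there is one more tool, called as name(argument=value, ...) on one line, values as JSON. jog_arm: Moves the arm, as the interface text tells. Its arguments: {"type":"object","properties":{"deltas":{"type":"array"},"grip":{"type":"number"},"squeeze":{"type":"number"}},"required":["deltas"]}

```bash
ls; mkdir -p pics; python3 - <<'E'
from station import arm, grab_frame
import cv2
s=arm.get_state(); print({k:s[k] for k in('t','eef_pos','ee_rot','force','width')})
for n in('scene','top'):
    f=grab_frame(n); cv2.imwrite(f'pics/{n}0.png',f['img'][:,:,::-1]); print(n,{k:v for k,v in f.items() if k!='img'})
E
```

```text
pics
{'t': 0.0, 'eef_pos': array([0.30539354, 0.60140559, 0.22561586]), 'ee_rot': array([ 3.13989592e+00, -1.59244274e-04, -4.69940008e-01]), 'force': array([-0.09088398,  0.81177334, -0.15326085]), 'width': 0.08773785667225376}
scene {'vfov': 43.84482285770126, 'cx': 315.85589150932054, 'cy': 236.0857088895482, 'dist_coeffs': array([-0.13919347,  0.        ,  0.        ,  0.        ,  0.        ]), 'xyz': array([0.92120378, 0.4717855 , 1.08584683]), 'rotation': array([-2.62436343,  0.0055416 ,  2.53596428])}
top {'vfov': 57.75846757796805, 'cx': 317.99005496059146, 'cy': 242.7411668292827, 'dist_coeffs': array([-0.03119339,  0.        ,  0.        ,  0.        ,  0.        ]), 'xyz': array([0.45367784, 0.01693362, 0.83854434]), 'rotation': array([-2.97638747, -0.00904694, -1.56121512])}
```

View pics/scene0.png

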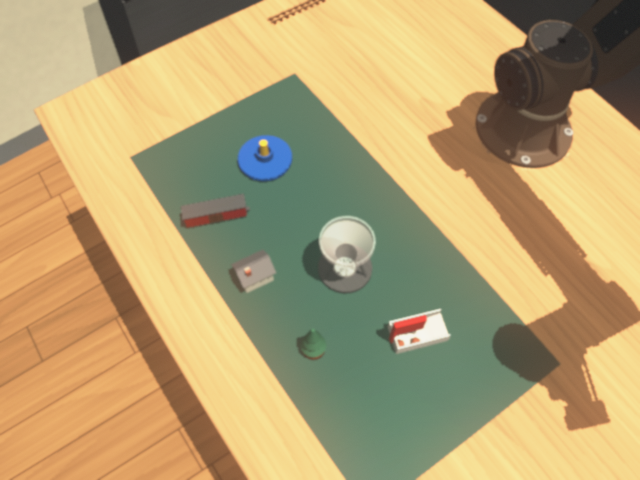

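View pics/top0.png

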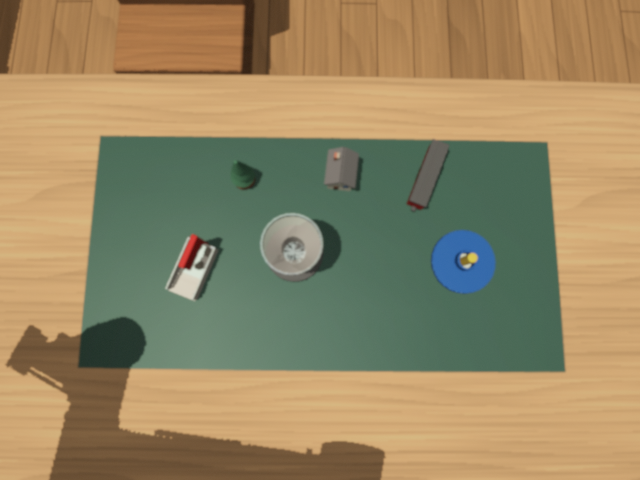

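```bash
cat > h.py <<'E'
import numpy as np, cv2
from scipy.spatial.transform import Rotation as R
from station import arm, grab_frame
def cam(f):
    K=np.array([[0,0,f['cx']],[0,0,f['cy']],[0,0,1.]]); K[0,0]=K[1,1]=240/np.tan(np.radians(f['vfov']/2))
    return K,np.array(f['dist_coeffs']),R.from_euler('xyz',f['rotation']).as_matrix(),np.array(f['xyz'])
def proj(f,P):
    K,d,M,c=cam(f); r=M.T
    return cv2.projectPoints(np.atleast_2d(np.float64(P)),cv2.Rodrigues(r)[0],-r@c,K,d)[0][:,0]
def unproj(f,uv,z):
    K,d,M,c=cam(f)
    n=cv2.undistortPoints(np.float64(uv).reshape(-1,1,2),K,d)[:,0]
    v=np.c_[n,np.ones(len(n))]@M.T
    return c+v*((z-c[2])/v[:,2])[:,None]
E
python3 - <<'E'
from h import *
fs={n:grab_frame(n) for n in('scene','top')}
def crop(n,x,y,w,h): return cv2.resize(fs[n]['img'][y:y+h,x:x+w],(400,300),interpolation=cv2.INTER_CUBIC)
im=np.vstack([np.hstack([crop('scene',375,295,80,60),crop('top',150,225,80,60)]),np.hstack([crop('scene',300,210,108,81),crop('top',240,200,108,81)])])
cv2.imwrite('pics/c1.png',im[:,:,::-1])
for n,f in fs.items():
    I=f['img'].astype(int); r,g,b=I[...,0],I[...,1],I[...,2]
    for nm,m in (('yellow',(r>160)&(g>120)&(b<70)),('blue',(b>100)&(r<60)&(g<110)),('red',(r>130)&(g<60)&(b<60))):
        k,l,st,ce=cv2.connectedComponentsWithStats(m.astype(np.uint8))
        for i in range(1,k):
            if st[i,4]>15 and (nm!='yellow' or st[i,4]<600): print(n,nm,st[i],ce[i])
print('origin', proj(fs['top'],[[.45,0,0],[.45,.1,0],[.55,0,0]]))
E
```

```text
scene yellow [261 146   7   9  32] [264.46875 149.34375]
scene blue [254 154  19   9  69] [263.31884058 158.44927536]
scene blue [243 171  33  10  61] [259.32786885 177.91803279]
scene red [224 211  19   7  68] [232.19117647 213.75      ]
top blue [ 431  231   64   62 2797] [461.89095459 261.64211655]
top red [183 237  14  30  63] [189.44444444 251.80952381]
origin [[322.88675978 317.26898998]
 [270.27418269 316.73287333]
 [323.28965126 264.9727034 ]]
```

View pics/c1.png

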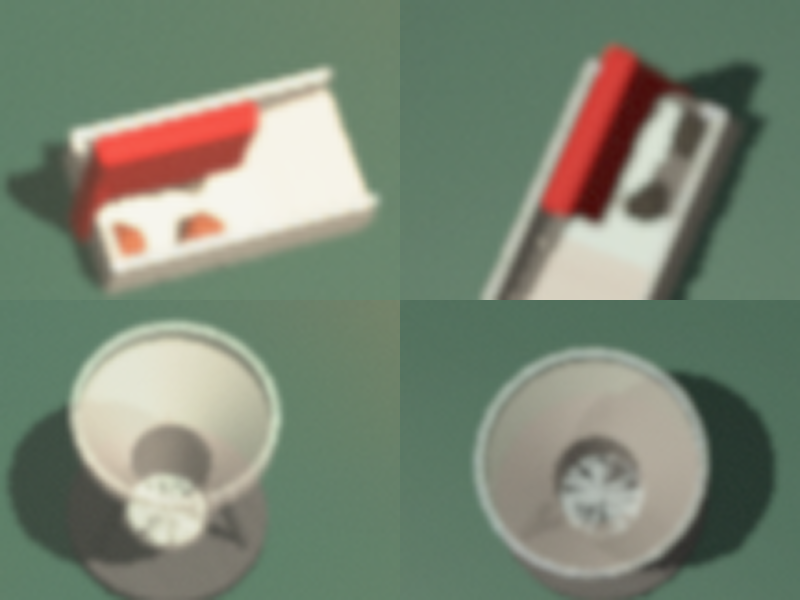

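```bash
python3 - <<'E'
from h import *
fs={n:grab_frame(n) for n in('scene','top')}
U=lambda n,p,z: unproj(fs[n],p,z)[:,:2].round(4)
a=U('top',[[194,235],[181.8,267.2]],.085);b=U('scene',[[395,325.8],[426.4,317.2]],.085)
print('plate top rear/front',a,b)
for q in(a,b):
    d=q[1]-q[0];print('yaw',np.degrees(np.arctan2(d[1],d[0])),'len',np.hypot(*d),'mid',q.mean(0))
print('jar',U('top',[[291.7,244]],.122),U('scene',[[347.4,241.1]],.122))
I=fs['top']['img'].astype(int)
m=(I[...,2]>90)&(I[...,0]<80); m[:, :400]=0
c=max(cv2.findContours(m.astype(np.uint8),0,1)[0],key=cv2.contourArea)
e=cv2.fitEllipse(c);print('lid top',e,U('top',[e[0]],.016))
I=fs['scene']['img'].astype(int);m=(I[...,2]>90)&(I[...,0]<80)&(I[...,1]<130);
c=max(cv2.findContours(m.astype(np.uint8),0,1)[0],key=cv2.contourArea)
h=cv2.convexHull(c);e=cv2.fitEllipse(h);print('lid scene',e,U('scene',[e[0]],.016))
for n,(x,y,w,hh) in {'top':(445,235,45,45),'scene':(245,132,40,40)}.items():
    J=fs[n]['img'][y:y+hh,x:x+w].astype(int); m=(J[...,0]>110)&(J[...,1]>80)&(J[...,2]<.6*J[...,0]); 
    ys,xs=np.nonzero(m); print(n,'yellow',xs.min()+x,xs.max()+x,ys.min()+y,ys.max()+y,len(xs))
E
```

```text
plate top rear/front [[0.5908 0.2298]
 [0.5336 0.2479]] [[0.5906 0.233 ]
 [0.5339 0.2528]]
yaw 162.44088047931805 len 0.059995416491595455 mid [0.5622  0.23885]
yaw 160.75047412731826 len 0.06005772223453032 mid [0.56225 0.2429 ]
jar [[0.5706 0.0554]] [[0.5716 0.0601]]
lid top ((463.1307678222656, 261.3795166015625), (64.60421752929688, 67.16287994384766), 132.33554077148438) [[ 0.5578 -0.2676]]
lid scene ((264.39410400390625, 159.16644287109375), (45.91765594482422, 54.589935302734375), 80.1852035522461) [[ 0.5613 -0.2606]]
top yellow 461 476 254 264 119
scene yellow 260 267 140 154 96
```

jog_arm(deltas=[[[1, 0.5, 0, -0.2], [2, 1, 0.2, -0.5], [3, 1.5, 0.4, -0.8], [4, 2, 0.7, -1.2], [5, 2.5, 1.0, -1.5], [6, 3, 1.2, -1.7], [6.98, 3.35, 1.3, -1.7], [6.98, 3.35, 1.3, -1.7]]], grip=60)

```text
t: 1.3
eef_pos: [0.5893, 0.2304, 0.148]
ee_rot: [3.141, 0.0, -0.323]
force: [0.5, 0.6, -0.3]
width: 0.0602
gripper_force: 0.0
```

```bash
python3 - <<'E'
from h import *
s=arm.get_state(); print(s['t'],s['eef_pos'],s['ee_rot'],s['width'],s['q'])
f=grab_frame('wrist');cv2.imwrite('pics/w1.png',f['img'][:,:,::-1]);print(f['xyz'],f['rotation'])
t=s['eef_pos']; print(proj(f,[[t[0],t[1],.085]]))
E
```

```text
1.3 [0.58927283 0.23044053 0.14797338] [ 3.14094766e+00  3.24229688e-04 -3.23366451e-01] 0.06021105156384057 [ 6.80797806e-01  3.48598946e-01 -1.91052256e-01  8.46757742e-05
 -1.03186336e+00  5.66588691e-01]
[0.66347345 0.20539198 0.30591216] [ 2.85120680e+00 -1.16414103e-03 -1.89342825e+00]
[[316.90936429 253.81767246]]
```

View pics/w1.png

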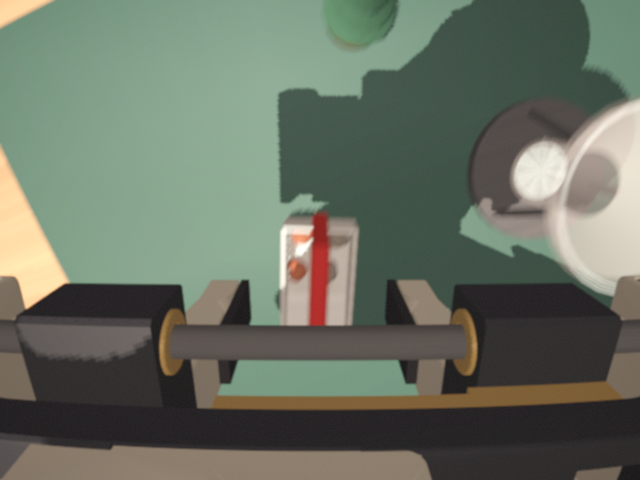

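```bash
python3 - <<'E'
from h import *
s=arm.get_state();f=grab_frame('wrist');t=s['eef_pos']
I=f['img'].astype(int);m=(I[...,0]>110)&(I[...,1]<60)&(I[...,2]<60);m[330:]=0;m[:,:300]=0;m[:,345:]=0
for r in range(206,325,6):
    x=np.nonzero(m[r])[0]
    if len(x): print(r,x.min(),x.max(),end=' | ')
p=unproj(f,[[320,213],[319.5,254],[317,322]],.085)[:,:2]-t[:2]
y=s['ee_rot'][2];ex=np.array([np.cos(y),np.sin(y)]);ey=np.array([np.sin(y),-np.cos(y)])
print(np.c_[p@ex,p@ey])
E
```

```text
224 309 322 | 230 309 322 | 236 309 322 | 242 308 323 | 248 307 323 | 254 307 322 | 260 307 322 | 266 306 323 | 272 306 322 | 278 306 322 | 284 306 322 | 290 306 321 | 296 306 321 | 302 306 320 | 308 306 320 | 314 305 320 | 320 305 320 | [[ 0.02523995  0.00182164]
 [ 0.00014661  0.00158499]
 [-0.04543407  0.00010491]]
```

jog_arm(deltas=[[[0, 0, 0.8, 0], [0, 0, 1.5, 0], [0, 0, 1.87, 0], [0, 0, 1.87, 0]]], grip=60)

```text
t: 1.9
eef_pos: [0.5867, 0.2327, 0.0346]
ee_rot: [3.139, 0.002, -0.321]
force: [-0.4, 0.3, 0.7]
width: 0.0598
gripper_force: 0.0
```

jog_arm(deltas=[[[0, 0, 0, 0], [0, 0, 0, 0], [0, 0, 0, 0], [0, 0, 0, 0], [0, 0, 0, 0]]], grip=0, squeeze=6)

```text
t: 2.52
eef_pos: [0.5881, 0.233, 0.0366]
ee_rot: [-3.141, -0.0, -0.322]
force: [-0.2, -2.0, 1.1]
width: 0.0157
gripper_force: 0.5
```

jog_arm(deltas=[[[0, 0, -0.1, 0], [0, 0, -0.3, 0], [0, 0, -0.5, 0], [0, 0, -0.5, 0]]])

```text
t: 3.02
eef_pos: [0.5889, 0.2336, 0.0681]
ee_rot: [-3.139, -0.002, -0.321]
force: [-0.4, 0.1, -2.0]
width: 0.012
gripper_force: 6.0
```

```bash
python3 - <<'E'
from h import *
s=arm.get_state(); print(s['eef_pos'],s['width'],s['force'],s['moment'])
fs={n:grab_frame(n) for n in('scene','top','wrist')}
def crop(n,x,y,w,h): return cv2.resize(fs[n]['img'][y:y+h,x:x+w],(400,300),interpolation=cv2.INTER_CUBIC)
im=np.vstack([np.hstack([crop('scene',335,270,160,120),crop('top',110,190,160,120)]),np.hstack([crop('wrist',0,0,640,480),crop('scene',375,295,80,60)])])
cv2.imwrite('pics/c2.png',im[:,:,::-1])
E
```

```text
[0.58886117 0.23362842 0.06806849] 0.012037612630015048 [-0.43330725  0.06230448 -1.96994445] [-0.07333689 -0.08478316  0.00465325]
```

View pics/c2.png

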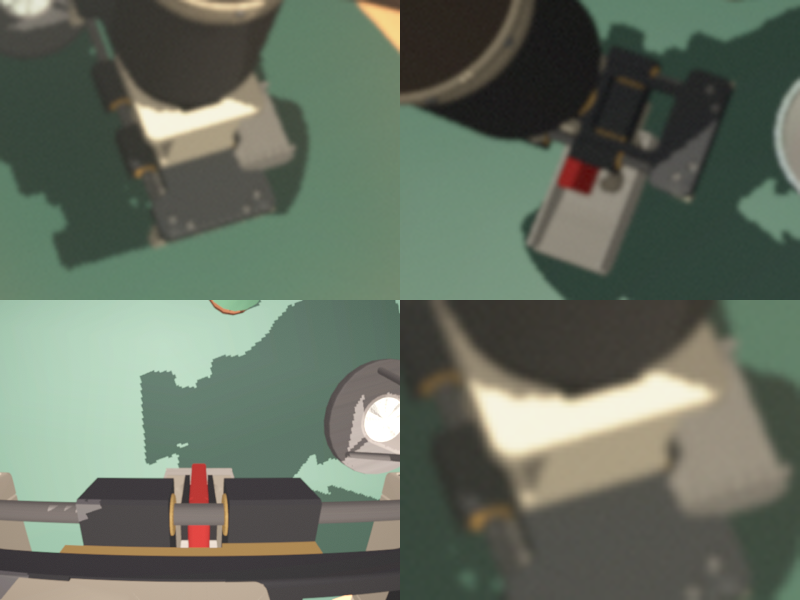

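jog_arm(deltas=[[[0, 0, 0, 0], [0, 0, 0, 0], [0, 0, 0, 0], [0, 0, 0, 0]]], squeeze=3)

```text
t: 3.68
eef_pos: [0.588, 0.233, 0.0663]
ee_rot: [3.141, 0.0, -0.321]
force: [-0.5, -0.2, -1.9]
width: 0.012
gripper_force: 3.0
```

```bash
cat >> h.py <<'E'
from scipy.optimize import minimize_scalar
def nose_px(f,t,yaw,th,pc=(-.0475,.055)):
    """project scoop points (nose L,R; plate top front) for nose-down angle th; tool x = scoop -x"""
    u=-np.array([np.cos(yaw),np.sin(yaw),0]); v=np.array([-u[1],u[0],0]); piv=np.array(t)+[0,0,.019]
    c,s=np.cos(th),np.sin(th); out=[]
    for x,y,z in ((.061,.026,.012),(.061,-.026,.012),(.012,0,.085),(-.05,0,.0)):
        a,b=x-pc[0],z-pc[1]; out.append(piv+u*(a*c+b*s)+v*y+np.array([0,0,-a*s+b*c]))
    return proj(f,out),np.array(out)
E
python3 - <<'E'
from h import *
s=arm.get_state(); print(s['eef_pos'],s['force'],s['moment'],s['gripper_force'])
f=grab_frame('top'); 
for a in range(0,60,10): print(a,nose_px(f,s['eef_pos'],s['ee_rot'][2],np.radians(a))[0].round(1).tolist())
cv2.imwrite('pics/t3.png',cv2.resize(f['img'][200:320,110:270],(640,480),interpolation=cv2.INTER_CUBIC)[:,:,::-1])
E
```

```text
[0.58798727 0.23300628 0.06625017] [-0.50233002 -0.24762196 -1.85565383] [-0.04888631 -0.00742572 -0.03927491] 3.0000213906168938
0 [[189.9, 300.9], [163.4, 291.5], [174.0, 266.4], [200.6, 240.5]]
10 [[194.4, 296.6], [168.6, 287.4], [175.0, 269.5], [202.3, 235.7]]
20 [[199.1, 290.9], [173.8, 281.9], [176.6, 271.5], [203.6, 230.9]]
30 [[203.7, 284.0], [178.9, 275.3], [178.6, 272.4], [204.7, 226.2]]
40 [[208.3, 276.3], [183.8, 267.7], [180.9, 272.1], [205.4, 221.8]]
50 [[212.7, 267.8], [188.5, 259.3], [183.5, 270.8], [205.8, 217.8]]
```

View pics/t3.png

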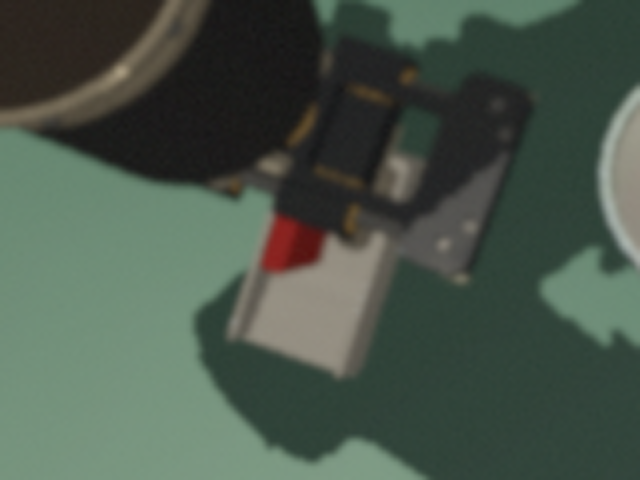

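jog_arm(deltas=[[[0, 0, -0.5, 0], [0, 0, -0.5, 0], [0, 0, -1.0, 0], [0, 0, -1.0, 0], [0, 0, -1.5, 0], [0, 0, -1.5, 0], [0, 0, -2.0, 0], [0, 0, -2.0, 0]]])

```text
t: 4.72
eef_pos: [0.5888, 0.2335, 0.1872]
ee_rot: [-3.139, -0.002, -0.321]
force: [-0.1, -0.5, -2.1]
width: 0.012
gripper_force: 3.0
```

```bash
cat > look.py <<'E'
import sys
from h import *
def tilt(name='top',show=None):
    s=arm.get_state(); f=grab_frame(name); t,y=s['eef_pos'],s['ee_rot'][2]
    # IoU-free: fit tilt by front red face/nose: bright pan pixels bounded by predicted nose edge
    print(s['t'],t,s['force'],s['moment'],s['gripper_force'])
    if show:
        cu,cv_=proj(f,[t])[0].astype(int); x0=max(0,min(640-160,cu-80)); y0=max(0,min(360,cv_-60))
        im=cv2.resize(f['img'][y0:y0+120,x0:x0+160],(640,480),interpolation=cv2.INTER_CUBIC)
        for a in (15,30,45,60):
            p=(nose_px(f,t,y,np.radians(a))[0]-[x0,y0])*4
            cv2.line(im,*[tuple(int(c) for c in q) for q in p[:2]],(255,255,0) if a==15 else (0,255,0) if a==30 else (0,255,255) if a==45 else (255,0,255),1)
        cv2.imwrite(show,im[:,:,::-1])
if __name__=='__main__': tilt(sys.argv[1],sys.argv[2])
E
python3 look.py top pics/t4.png
```

```text
4.725 [0.58881709 0.23353348 0.18715134] [-0.09688801 -0.45313576 -2.08883131] [ 0.03356434 -0.05929546 -0.00736551] 2.9999541118741035
```

View pics/t4.png

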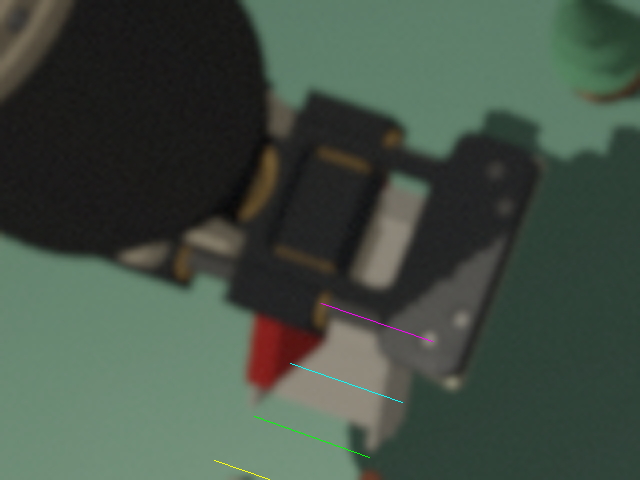

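```bash
python3 - <<'E'
from h import *
fs={n:grab_frame(n) for n in('scene','top')}
t=fs['top']['img'];s=fs['scene']['img']
a=cv2.resize(t[170:350,90:330],(800,600),interpolation=cv2.INTER_CUBIC)
a[0:240,480:]=cv2.resize(s[270:390,370:530],(320,240),interpolation=cv2.INTER_CUBIC)
cv2.imwrite('pics/c5.png',a[:,:,::-1])
E
```

```text
(no output)
```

View pics/c5.png

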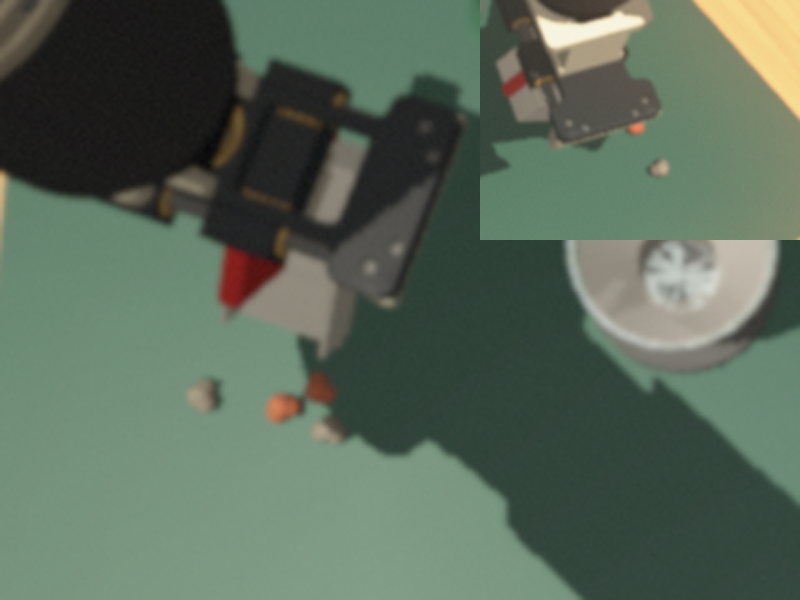

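```bash
python3 - <<'E'
from h import *
f=grab_frame('top')
print(unproj(f,[[151.5,288.5],[174.9,292.4],[186.6,286.4],[188.4,299]],.008)[:,:2].round(4))
s=arm.get_state();y=s['ee_rot'][2]
for a in(35,40,45):print(a,nose_px(f,s['eef_pos'],y,np.radians(a))[1].round(3).tolist())
E
```

```text
[[0.5004 0.327 ]
 [0.4935 0.2818]
 [0.5052 0.2601]
 [0.4814 0.2553]]
35 [[0.518, 0.228, 0.106], [0.535, 0.278, 0.106], [0.525, 0.253, 0.194], [0.619, 0.222, 0.16]]
40 [[0.526, 0.226, 0.101], [0.543, 0.275, 0.101], [0.526, 0.253, 0.188], [0.623, 0.221, 0.163]]
45 [[0.535, 0.223, 0.096], [0.552, 0.272, 0.096], [0.527, 0.253, 0.183], [0.626, 0.22, 0.166]]
```

jog_arm(deltas=[[[0.4, 0, 0, 0], [0.8, 0, 0, 0], [1, 0, 0.4, 0], [1, 0, 0.8, 0], [1, 0, 1.2, 0], [1, 0, 1.5, 0], [1, 0, 1.7, 0], [1, 0, 1.9, 0]]])

```text
t: 5.92
eef_pos: [0.6463, 0.2142, 0.0731]
ee_rot: [-3.14, -0.002, -0.321]
force: [2.1, -2.8, 4.3]
width: 0.0123
gripper_force: 3.0
```

jog_arm(deltas=[[[0, 0, 0.15, 0], [0, 0, 0.3, 0], [0, 0, 0.4, 0], [0, 0, 0.5, 0], [0, 0, 0.57, 0], [0, 0, 0.62, 0], [0, 0, 0.62, 0]]])

```text
t: 6.8
eef_pos: [0.6442, 0.2139, 0.0344]
ee_rot: [3.141, 0.001, -0.322]
force: [0.2, 0.1, -1.0]
width: 0.0118
gripper_force: 3.0
```

```bash
python3 look.py top pics/t6.png
```

```text
6.8 [0.64420926 0.21391214 0.03443933] [ 0.19792701  0.12616813 -0.98090122] [-0.04279354 -0.00780287  0.05219121] 2.9998231306672096
```

jog_arm(deltas=[[[0, 0, 0, 0], [0, 0, 0, 0], [0, 0, 0, 0], [0, 0, -0.5, 0], [0, 0, -1, 0], [-0.8, -0.2, -1.5, 0], [-1.6, -0.4, -1.5, 0], [-2.2, -0.5, -1.5, 0]]], grip=45)

```text
t: 7.85
eef_pos: [0.5279, 0.2852, 0.1259]
ee_rot: [-3.14, -0.0, -0.321]
force: [-0.1, -0.4, 0.5]
width: 0.0451
gripper_force: 0.0
```

```bash
python3 - <<'E'
from h import *
s=arm.get_state();print(s['eef_pos'],s['force'],s['width'])
fs={n:grab_frame(n) for n in('scene','top','wrist')}
t=cv2.resize(fs['top']['img'][170:350,90:330],(400,300),interpolation=cv2.INTER_CUBIC)
sc=cv2.resize(fs['scene']['img'][260:410,340:540],(400,300),interpolation=cv2.INTER_CUBIC)
w=cv2.resize(fs['wrist']['img'],(400,300),interpolation=cv2.INTER_AREA)
cv2.imwrite('pics/c7.png',np.vstack([np.hstack([t,sc]),np.hstack([w,w*0])])[:,:,::-1])
E
```

```text
[0.52789755 0.28523931 0.12594289] [-0.06983445 -0.35850434  0.52107447] 0.045110095079890035
```

View pics/c7.png

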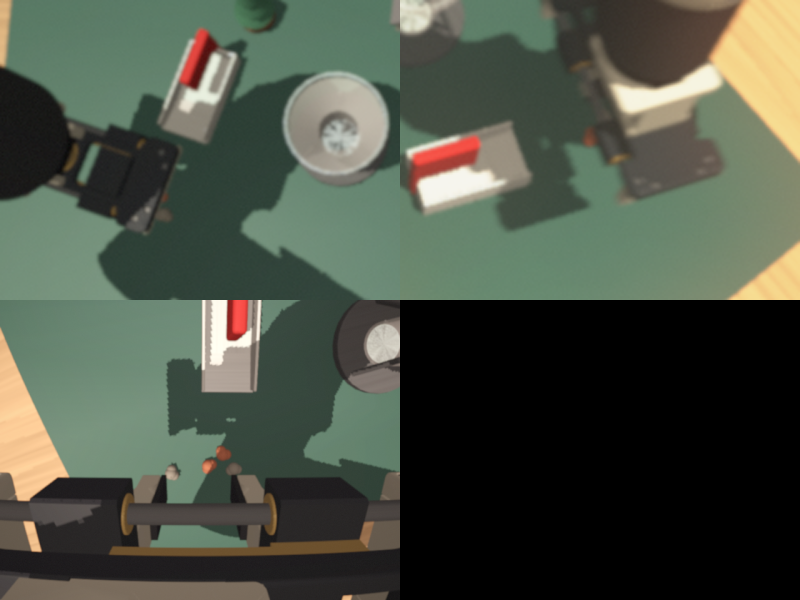

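```bash
cat > st.py <<'E'
from h import *
def stones(n='wrist',pr=True,ymax=330,z=.008):
    s=arm.get_state();f=grab_frame(n);I=f['img'].astype(int);r,g,b=I[...,0],I[...,1],I[...,2]
    m=((r>g+2)&(r>45)).astype(np.uint8)   # table mat is green
    m[ymax:]=0
    k,l,st,ce=cv2.connectedComponentsWithStats(m,connectivity=4); out=[]
    for i in range(1,k):
        if 60<st[i,4]<1500 and st[i,2]<60 and st[i,3]<60:
            p=unproj(f,[ce[i]],z)[0,:2]
            if .35<p[0]<.8 and -.4<p[1]<.42: out.append((p.round(4).tolist(),ce[i].round(0).tolist(),st[i,2:].tolist(),I[int(ce[i][1]),int(ce[i][0])].tolist()))
    t=s['eef_pos'];y=s['ee_rot'][2];ex=np.array([np.cos(y),np.sin(y)]);ey=np.array([np.sin(y),-np.cos(y)])
    if pr:
        print('tcp',t.round(4),'yaw',round(y,3),'t',s['t'])
        for o in out: d=np.array(o[0])-t[:2]; print(o,'tool units',(d@ex/.06).round(3),(d@ey/.06).round(3),'down',((t[2])/.06).round(3))
    return out
if __name__=='__main__': stones()
E
python3 st.py; python3 -c "
from h import *
f=grab_frame('wrist')
print(unproj(f,[[277,274],[334,266],[355,246],[374,269]],.008).round(3))"
```

```text
tcp [0.5281 0.2852 0.1259] yaw -0.319 t 8.0
([0.5053, 0.262], [357.0, 247.0], [26, 25, 481], [136, 75, 54]) tool units -0.239 0.486 down 2.099
([0.4954, 0.2826], [334.0, 267.0], [25, 25, 458], [214, 127, 91]) tool units -0.503 0.212 down 2.099
([0.5009, 0.3284], [275.0, 278.0], [22, 24, 392], [175, 156, 136]) tool units -0.655 -0.542 down 2.099
[[0.505 0.325 0.008]
 [0.497 0.282 0.008]
 [0.508 0.262 0.008]
 [0.486 0.254 0.008]]
```

jog_arm(deltas=[[[-0.655, -0.54, 0.5, 0], [-0.655, -0.54, 1.1, 0], [-0.655, -0.54, 1.7, 0], [-0.655, -0.54, 2.0, 0], [-0.655, -0.54, 2.0, 0]]], grip=45)

```text
t: 8.72
eef_pos: [0.5023, 0.3262, 0.0036]
ee_rot: [3.139, 0.001, -0.323]
force: [1.3, -0.3, 0.5]
width: 0.044
gripper_force: 0.0
```

jog_arm(deltas=[[[0, 0, 0, 0], [0, 0, 0, 0], [0, 0, 0, 0], [0, 0, 0, 0], [0, 0, -1, 0], [0, 0, -2, 0], [0, 0, -2.4, 0]]], grip=5, squeeze=8)

```text
t: 9.6
eef_pos: [0.5034, 0.3286, 0.1536]
ee_rot: [-3.136, -0.003, -0.321]
force: [0.8, 1.3, -1.0]
width: 0.0158
gripper_force: 8.0
```

jog_arm(deltas=[[[0.5, 0.8, 0, 0], [1, 1.6, 0, 0], [1.5, 2.4, 0, 0], [2, 3.2, 0, 0], [2.52, 3.9, 0, 0], [2.52, 3.9, 0, 0], [2.52, 3.9, 0.1, 0]]])

```text
t: 10.48
eef_pos: [0.5719, 0.0575, 0.1434]
ee_rot: [-3.141, -0.001, -0.322]
force: [-0.5, 0.5, 0.3]
width: 0.0156
gripper_force: 8.0
```

jog_arm(deltas=[[[0, 0, 0, 0], [0, 0, 0, 0], [0, 0, 0, 0], [-0.5, -0.55, 0, -2], [-1, -1.1, 0, -4], [-1.5, -1.65, 0, -6], [-2, -2.2, 0, -8], [-2.42, -2.66, 0, -10]]], grip=36)

```text
t: 11.48
eef_pos: [0.4835, 0.2568, 0.1435]
ee_rot: [-3.141, -0.001, 0.558]
force: [0.2, 0.1, -0.2]
width: 0.036
gripper_force: 0.0
```

jog_arm(deltas=[[[0, 0, 0, -2], [0, 0, 0, -2.7], [0, 0, 0, -2.7]]])

```text
t: 11.85
eef_pos: [0.4841, 0.2553, 0.1433]
ee_rot: [3.142, -0.0, 0.787]
force: [0.7, -0.6, 0.7]
width: 0.036
gripper_force: 0.0
```

```bash
python3 - <<'E'
from st import *
stones(ymax=480); print('top'); stones('top',ymax=480)
s=arm.get_state();y=s['ee_rot'][2];t=s['eef_pos'];d=np.array([.4835,.2553])-t[:2]
print(s['width'],s['q'],d@[np.cos(y),np.sin(y)]/.06,d@[np.sin(y),-np.cos(y)]/.06)
f=grab_frame('top');I=f['img']
c=proj(f,[[.571,.058,.04]])[0].astype(int);print('tube',I[c[1]-10:c[1]+11:3,c[0]-10:c[0]+11:3].tolist())
E
```

```text
tcp [0.4841 0.2553 0.1433] yaw 0.787 t 11.85
([0.4979, 0.2691], [316.0, 197.0], [51, 27, 908], [67, 75, 64]) tool units 0.324 0.001 down 2.388
([0.4818, 0.2558], [314.0, 223.0], [22, 23, 368], [109, 94, 82]) tool units -0.022 -0.033 down 2.388
top
tcp [0.4842 0.2552 0.1433] yaw 0.786 t 11.9
([0.7443, -0.0336], [341.0, 168.0], [32, 41, 1036], [134, 127, 120]) tool units -0.341 6.469 down 2.388
([0.5533, 0.326], [154.0, 261.0], [19, 19, 109], [69, 56, 37]) tool units 1.649 -0.019 down 2.388
([0.564, -0.281], [468.0, 259.0], [18, 13, 166], [209, 193, 81]) tool units -5.382 7.257 down 2.388
0.03604246550218003 [ 8.42743365e-01  2.20895862e-01 -3.86237268e-01 -1.09462742e-05
 -9.63494275e-01  1.51352849e+00] -0.006059290265671293 -0.012319348191155136
tube [[[156, 149, 137], [115, 110, 100], [94, 90, 83], [102, 98, 90], [111, 107, 98], [122, 117, 107], [142, 136, 125]], [[125, 120, 110], [91, 88, 81], [122, 123, 115], [159, 164, 156], [130, 134, 129], [115, 115, 110], [122, 119, 111]], [[103, 99, 90], [127, 128, 121], [143, 148, 142], [155, 161, 155], [169, 177, 169], [84, 86, 82], [90, 92, 88]], [[105, 102, 93], [153, 158, 152], [177, 184, 177], [176, 182, 176], [165, 172, 165], [139, 145, 138], [130, 135, 129]], [[126, 124, 114], [164, 170, 162], [153, 158, 151], [105, 104, 95], [127, 130, 122], [176, 183, 176], [171, 178, 171]], [[142, 138, 127], [183, 190, 183], [109, 109, 99], [90, 83, 71], [114, 116, 108], [174, 181, 174], [184, 191, 183]], [[143, 137, 126], [178, 178, 168], [150, 152, 143], [94, 87, 75], [106, 105, 96], [177, 182, 174], [187, 187, 177]]]
```

jog_arm(deltas=[[[-0.015, -0.02, 0.6, 0], [-0.015, -0.02, 1.3, 0], [-0.015, -0.02, 2.0, 0], [-0.015, -0.02, 2.31, 0], [-0.015, -0.02, 2.31, 0]]])

```text
t: 12.62
eef_pos: [0.4822, 0.2542, 0.0032]
ee_rot: [3.141, 0.003, 0.786]
force: [0.7, -0.3, 1.3]
width: 0.0365
gripper_force: 0.0
```

jog_arm(deltas=[[[0, 0, 0, 0], [0, 0, 0, 0], [0, 0, 0, 0], [0, 0, 0, 0], [0, 0, -1, 0], [0, 0, -2, 0], [0, 0, -2.35, 0]]], grip=5)

```text
t: 13.5
eef_pos: [0.4841, 0.2562, 0.1497]
ee_rot: [3.141, -0.006, 0.787]
force: [0.2, 0.1, -1.4]
width: 0.0163
gripper_force: 8.0
```

jog_arm(deltas=[[[-0.25, 0.7, 0, 0], [-0.5, 1.4, 0, 0], [-0.75, 2.1, 0, 0], [-1, 2.8, 0, 0], [-1.28, 3.38, 0, 0], [-1.28, 3.38, 0, 0], [-1.28, 3.38, 0, 0]]])

```text
t: 14.38
eef_pos: [0.572, 0.0575, 0.1454]
ee_rot: [-3.141, 0.0, 0.786]
force: [-0.3, 1.4, -0.2]
width: 0.0163
gripper_force: 8.0
```

jog_arm(deltas=[[[0, 0, 0, 0], [0, 0, 0, 0], [0, 0, 0, 0], [0.32, -0.6, 0, 2], [0.64, -1.2, 0, 4], [0.96, -1.8, 0, 6], [1.28, -2.5, 0, 8], [1.61, -3.17, 0, 10]]], grip=36)

```text
t: 15.38
eef_pos: [0.505, 0.2618, 0.1457]
ee_rot: [-3.141, -0.0, -0.091]
force: [0.9, -0.4, 0.3]
width: 0.0356
gripper_force: 0.0
```

jog_arm(deltas=[[[0, 0, 0, 2], [0, 0, 0, 4], [0, 0, 0, 6], [0, 0, 0, 8], [0, 0, 0, 10], [0, 0, 0, 11.6], [0, 0, 0, 11.6]]])

```text
t: 16.25
eef_pos: [0.5056, 0.2604, 0.1456]
ee_rot: [-3.142, 0.0, -1.097]
force: [-0.1, -0.5, -0.1]
width: 0.0359
gripper_force: 0.0
```

```bash
python3 - <<'E'
from st import *
stones(ymax=480)
E
```

```text
tcp [0.5056 0.2604 0.1456] yaw -1.097 t 16.25
([0.4981, 0.2683], [322.0, 235.0], [30, 45, 852], [199, 118, 85]) tool units -0.174 0.052 down 2.427
```

```bash
python3 - <<'E'
from st import *
s=arm.get_state();t=s['eef_pos'];y=s['ee_rot'][2]
f=grab_frame('wrist');I=f['img'].astype(int);m=((I[...,0]>I[...,1]+2)&(I[...,0]>45))
sub=np.zeros_like(m);sub[205:265,300:345]=m[205:265,300:345]
p=np.argwhere(sub)[:,::-1].astype(np.float32)
_,lab,c=cv2.kmeans(p,2,None,(3,50,.1),5,0)
q=unproj(f,c,.008)[:,:2]
for cc,qq in zip(c,q):
    d=qq-t[:2];print(cc,qq.round(4),I[int(cc[1]),int(cc[0])],d@[np.cos(y),np.sin(y)]/.06,d@[np.sin(y),-np.cos(y)]/.06)
for r in range(208,264,5): x=np.nonzero(sub[r])[0]; print(r,(x.min(),x.max(),len(x)) if len(x) else '')
E
```

```text
[318.4094  224.30649] [0.5045 0.262 ] [216 130  92] -0.03192293002363734 0.004484214452345173
[325.8631  246.16382] [0.491  0.2752] [217 131  94] -0.331682576096098 0.10356871539412602
208 
213 
218 (np.int64(307), np.int64(329), 23)
223 (np.int64(306), np.int64(331), 26)
228 (np.int64(308), np.int64(330), 23)
233 (np.int64(311), np.int64(326), 16)
238 (np.int64(320), np.int64(334), 15)
243 (np.int64(316), np.int64(335), 20)
248 (np.int64(315), np.int64(334), 20)
253 (np.int64(317), np.int64(334), 18)
258 (np.int64(323), np.int64(330), 8)
263
```

jog_arm(deltas=[[[0.02, 0.005, 0.6, 0], [0.02, 0.005, 1.3, 0], [0.02, 0.005, 2.0, 0], [0.02, 0.005, 2.34, 0], [0.02, 0.005, 2.34, 0]]])

```text
t: 16.98
eef_pos: [0.5051, 0.2582, 0.0036]
ee_rot: [3.138, -0.001, -1.096]
force: [-0.3, -0.5, 0.5]
width: 0.036
gripper_force: 0.0
```

jog_arm(deltas=[[[0, 0, 0, 0], [0, 0, 0, 0], [0, 0, 0, 0], [0, 0, 0, 0], [0, 0, -1, 0], [0, 0, -2, 0], [0, 0, -2.35, 0]]], grip=5)

```text
t: 17.85
eef_pos: [0.5073, 0.2601, 0.1504]
ee_rot: [-3.136, 0.001, -1.098]
force: [0.7, 0.0, -1.8]
width: 0.0177
gripper_force: 8.0
```

```bash
python3 - <<'E'
from st import *
stones(ymax=480)
s=arm.get_state();y=s['ee_rot'][2];t=s['eef_pos'];d=np.array([.571,.058])-t[:2]
print(s['width'],d@[np.cos(y),np.sin(y)]/.06,d@[np.sin(y),-np.cos(y)]/.06)
E
```

```text
tcp [0.5073 0.2601 0.1504] yaw -1.098 t 17.85
([0.5468, 0.1021], [372.0, 1.0], [39, 4, 101], [68, 62, 60]) tool units 2.644 0.614 down 2.507
([0.4904, 0.2755], [329.0, 246.0], [20, 25, 396], [213, 127, 91]) tool units -0.357 0.134 down 2.507
0.017822582449932296 3.482664772227376 0.6000362806886759
```

jog_arm(deltas=[[[0.7, 0.12, 0, 0], [1.4, 0.24, 0, 0], [2.1, 0.36, 0, 0], [2.8, 0.48, 0, 0], [3.48, 0.6, 0, 0], [3.48, 0.6, 0, 0], [3.48, 0.6, 0, 0]]])

```text
t: 18.77
eef_pos: [0.5687, 0.0566, 0.1458]
ee_rot: [3.141, 0.0, -1.099]
force: [-0.1, 0.9, -0.2]
width: 0.0179
gripper_force: 8.0
```

jog_arm(deltas=[[[0, 0, 0, 0], [0, 0, 0, 0], [0, 0, 0, 0], [-0.9, -0.12, 0, 0], [-1.8, -0.24, 0, 0], [-2.7, -0.36, 0, 0], [-3.6, -0.46, 0, 0], [-3.84, -0.46, 0, 0]]], grip=36)

```text
t: 19.77
eef_pos: [0.4877, 0.2774, 0.1463]
ee_rot: [-3.141, 0.0, -1.095]
force: [0.9, -0.8, -0.4]
width: 0.0361
gripper_force: 0.0
```

jog_arm(deltas=[[[0, 0, 0.6, 0], [0, 0, 1.3, 0], [0, 0, 2.0, 0], [0, 0, 2.34, 0], [0, 0, 2.34, 0]]])

```text
t: 20.4
eef_pos: [0.4879, 0.2732, 0.0042]
ee_rot: [3.138, -0.001, -1.098]
force: [-0.1, -0.5, 0.3]
width: 0.0361
gripper_force: 0.0
```

jog_arm(deltas=[[[0, 0, 0, 0], [0, 0, 0, 0], [0, 0, 0, 0], [0, 0, 0, 0], [0, 0, -1, 0], [0, 0, -2, 0], [0, 0, -2.35, 0]]], grip=5)

```text
t: 21.28
eef_pos: [0.49, 0.2756, 0.151]
ee_rot: [-3.136, 0.002, -1.098]
force: [0.1, 0.8, -1.0]
width: 0.0147
gripper_force: 8.0
```

jog_arm(deltas=[[[0.8, 0.1, 0, 0], [1.6, 0.2, 0, 0], [2.4, 0.3, 0, 0], [3.2, 0.4, 0, 0], [3.84, 0.45, 0, 0], [3.84, 0.45, 0, 0], [3.84, 0.45, 0, 0]]])

```text
t: 22.15
eef_pos: [0.5693, 0.057, 0.1467]
ee_rot: [3.141, 0.0, -1.099]
force: [0.1, -0.3, -0.4]
width: 0.0143
gripper_force: 8.0
```

jog_arm(deltas=[[[0, 0, 0, 0], [0, 0, 0, 0], [0, 0, 0, 0], [0.9, 0.5, -0.2, 0], [1.7, 1, -0.2, 0], [2.5, 1.5, -0.2, 0], [3.3, 1.9, -0.2, 0], [4.0, 2.3, -0.2, 0]]], grip=40)

```text
t: 23.15
eef_pos: [0.5559, -0.2211, 0.1589]
ee_rot: [-3.141, -0.0, -1.098]
force: [1.2, 0.2, 1.3]
width: 0.0399
gripper_force: 0.0
```

jog_arm(deltas=[[[0.4, 0.2, 0, 0], [0.69, 0.3, 0, 0], [0.69, 0.3, 0, 0]]])

```text
t: 23.52
eef_pos: [0.559, -0.2652, 0.1585]
ee_rot: [3.141, 0.0, -1.099]
force: [0.4, -0.6, 0.7]
width: 0.0403
gripper_force: 0.0
```

```bash
python3 - <<'E'
from h import *
s=arm.get_state();t=s['eef_pos'];y=s['ee_rot'][2];print(s['t'],t,y,s['q'])
fs={n:grab_frame(n) for n in('wrist','top','scene')};f=fs['wrist']
L=np.array([.56,-.264])
print('pred stem top',proj(f,[[*L,.068],[*L,.018]]))
I=f['img'].astype(int);r,g,b=I[...,0],I[...,1],I[...,2]
for nm,m in(('yel',(r>120)&(g>80)&(b<.55*r)&(r<1.9*g)),('blue',(b>90)&(b>r+50)&(b>g+30))):
    k,l,st,ce=cv2.connectedComponentsWithStats(m.astype(np.uint8))
    for i in range(1,k):
        if st[i,4]>80: print(nm,st[i],ce[i].round(1))
a=fs['top']['img'][:,:];tp=cv2.resize(a[200:290,240:360],(400,300),interpolation=cv2.INTER_CUBIC)
tp2=cv2.resize(a[230:350,100:260],(400,300),interpolation=cv2.INTER_CUBIC)
sc=cv2.resize(fs['scene']['img'][200:300,290:423],(400,300),interpolation=cv2.INTER_CUBIC)
w=cv2.resize(f['img'],(400,300),interpolation=cv2.INTER_AREA)
cv2.imwrite('pics/c8.png',np.vstack([np.hstack([tp,sc]),np.hstack([w,tp2])])[:,:,::-1])
cv2.imwrite('pics/w8.png',f['img'][:,:,::-1])
E
```

```text
23.525 [ 0.55896346 -0.26516648  0.15850648] -1.0991330047898211 [-1.27731875e-01  3.17684684e-01 -2.10779374e-01  8.59053455e-06
 -1.04257104e+00  5.99390880e-01]
pred stem top [[315.89095327 240.89421875]
 [316.12512928 221.70125248]]
yel [307 209  26  41 844] [319.8 229.6]
yel [ 540  231  100   90 5315] [590.9 275.2]
yel [206 317   8  58 243] [208.9 347.2]
yel [422 316   9  59 250] [426.6 346.6]
yel [565 355  32  48 768] [579.4 371.2]
yel [539 473  23   7 133] [550.3 476.4]
blue [  244   139   153   150 16359] [320.5 212.2]
```

View pics/c8.png

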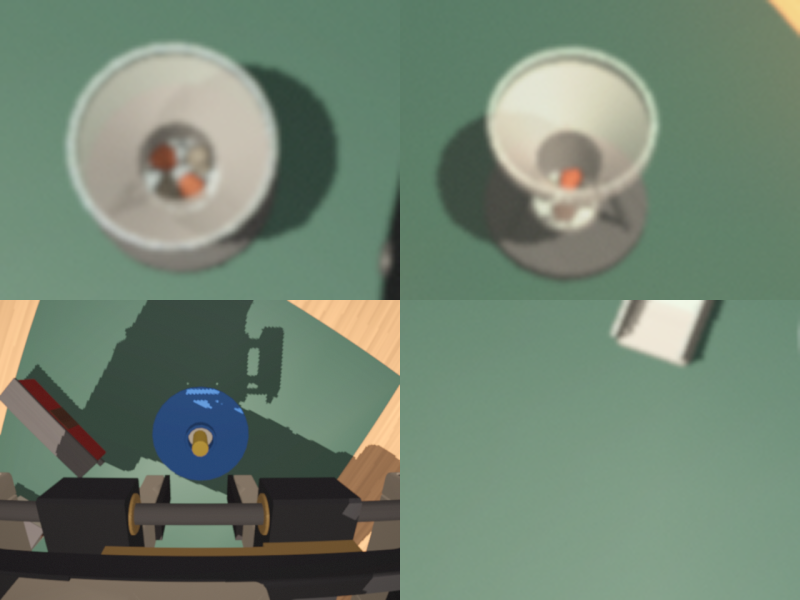

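```bash
python3 - <<'E'
from h import *
s=arm.get_state();t=s['eef_pos'];y=s['ee_rot'][2]
f=grab_frame('wrist');I=f['img'].astype(int)
print(unproj(f,[[319.7,237]],.068),unproj(f,[[320.3,214]],.018))
print(cam(f)[0][0,0])
g=I[200:256,300:340];m=(g[...,0]>.9*g[...,2]*1.6)&(g[...,0]>100)
for r in range(0,56,3):
    x=np.nonzero(m[r])[0]; print(r+200,(x.min()+300,x.max()+300) if len(x) else '',g[r,20].tolist())
for n,c in(('wrist',(319.7,237)),):
    p=unproj(f,[c],.068)[0,:2]-t[:2];print(p@[np.cos(y),np.sin(y)]/.06,p@[np.sin(y),-np.cos(y)]/.06)
# consistency check: jar tcp drop
E
```

```text
[[ 0.5589362  -0.26602772  0.068     ]] [[ 0.55989699 -0.2695111   0.018     ]]
391.7633420310155
200  [43, 76, 125]
203  [137, 130, 127]
206 (np.int64(318), np.int64(323)) [151, 132, 96]
209 (np.int64(313), np.int64(328)) [134, 106, 42]
212 (np.int64(311), np.int64(330)) [133, 106, 42]
215 (np.int64(310), np.int64(331)) [133, 106, 41]
218 (np.int64(310), np.int64(332)) [132, 105, 39]
221 (np.int64(309), np.int64(332)) [133, 106, 41]
224 (np.int64(309), np.int64(333)) [171, 139, 56]
227 (np.int64(309), np.int64(333)) [176, 144, 59]
230 (np.int64(309), np.int64(333)) [175, 143, 58]
233 (np.int64(308), np.int64(334)) [175, 143, 58]
236 (np.int64(308), np.int64(334)) [174, 142, 57]
239 (np.int64(309), np.int64(333)) [174, 141, 56]
242 (np.int64(311), np.int64(331)) [172, 140, 56]
245 (np.int64(314), np.int64(329)) [173, 141, 56]
248  [101, 95, 105]
251  [41, 74, 121]
254  [38, 72, 120]
0.03425105717345327 0.017508461028601246
```

jog_arm(deltas=[[[0.06, 0.03, 0.5, 0], [0.06, 0.03, 1.0, 0], [0.06, 0.03, 1.5, 0], [0.06, 0.03, 1.8, 0], [0.06, 0.03, 1.9, 0], [0.06, 0.03, 1.9, 0]]])

```text
t: 24.48
eef_pos: [0.5592, -0.2685, 0.0451]
ee_rot: [-3.141, -0.0, -1.098]
force: [0.6, -0.2, 0.2]
width: 0.04
gripper_force: 0.0
```

jog_arm(deltas=[[[0, 0, 0, 0], [0, 0, 0, 0], [0, 0, 0, 0], [0, 0, 0, 0], [0, 0, 0, 0]]], grip=5, squeeze=30)

```text
t: 25.1
eef_pos: [0.5591, -0.2687, 0.0454]
ee_rot: [-3.141, -0.001, -1.098]
force: [-1.1, 1.0, 5.8]
width: 0.017
gripper_force: 30.0
```

jog_arm(deltas=[[[0, 0, -0.1, 0], [0, 0, -0.4, 0], [0, 0, -0.9, 0], [0, 0, -1.5, 0], [0, 0, -2.0, 0], [0, 0, -2.4, 0], [0, 0, -2.5, 0], [0, 0, -2.5, 0]]])

```text
t: 26.1
eef_pos: [0.5587, -0.2684, 0.1949]
ee_rot: [-3.141, 0.0, -1.098]
force: [-0.8, 0.4, -2.3]
width: 0.0172
gripper_force: 30.0
```

jog_arm(deltas=[[[-0.3, -0.15, 0, 0], [-0.9, -0.5, 0, 0], [-1.6, -0.9, 0, 0], [-2.4, -1.35, 0, 0], [-3.2, -1.8, 0, 0], [-3.9, -2.2, 0, 0], [-4.4, -2.5, 0, 0], [-4.68, -2.62, 0, 0]]])

```text
t: 27.1
eef_pos: [0.5701, 0.0553, 0.1937]
ee_rot: [3.14, 0.0, -1.096]
force: [0.3, -0.1, -1.3]
width: 0.017
gripper_force: 30.0
```

jog_arm(deltas=[[[0, 0, 0, 0], [0, 0, 0, 0], [0, 0, 0.1, 0], [0, 0, 0.2, 0]]])

```text
t: 27.6
eef_pos: [0.5708, 0.0522, 0.1822]
ee_rot: [3.141, 0.0, -1.099]
force: [-0.3, 0.8, -2.2]
width: 0.0171
gripper_force: 30.0
```

```bash
python3 - <<'E'
from h import *
s=arm.get_state();t=s['eef_pos'];print(t,s['force'],s['ee_rot'])
# jar foot disc / rim vs lid check in scene and top: blue disc centre
for n in('scene','top'):
    f=grab_frame(n);cv2.imwrite(f'pics/{n}9.png',f['img'][:,:,::-1])
    I=f['img'].astype(int);m=(I[...,2]>70)&(I[...,2]>I[...,0]+40)&(I[...,2]>I[...,1]+20)
    x=np.argwhere(m);print(n,len(x),x[:,::-1].min(0),x[:,::-1].max(0),x[:,::-1].mean(0))
    h=t[2]-.0453+.016
    print('pred lid',proj(f,[[t[0],t[1],h]]),'pred rim',proj(f,[[.571,.0535,.122]]))
E
python3 - <<'E'
import sys; sys.path.insert(0,'.')
from h import *
# rim ellipse fit from the initial pictures
for n,b in(('top',(255,208,330,285)),):
    f=grab_frame(n);im=cv2.imread('pics/top0.png')[:,:,::-1].astype(int)
    x0,y0,x1,y1=b;g=im[y0:y1,x0:x1];m=(g[...,0]>g[...,1]-6).astype(np.uint8)
    print(m.sum())
    c=max(cv2.findContours(m,0,1)[0],key=cv2.contourArea);pts=c[:,0]+[x0,y0]
    pts=pts[pts[:,1]<255]; e=cv2.fitEllipse(pts.astype(np.float32));print(e,unproj(f,[e[0]],.122))
E
```

```text
[0.57075767 0.05221229 0.18221761] [-0.27812982  0.84368732 -2.16859051] [ 3.14134300e+00  1.37281625e-04 -1.09935333e+00]
scene 1262 [316 210] [379 260] [356.86687797 240.66085578]
pred lid [[345.90453677 229.42472397]] pred rim [[345.57138323 238.3816523 ]]
top 1024 [256 221] [330 279] [291.3828125  257.55078125]
pred lid [[292.73562287 240.79203351]] pred rim [[292.85959942 243.77015521]]
2887
((292.6455383300781, 245.99339294433594), (57.64706802368164, 60.5565299987793), 154.475341796875) [[0.56724139 0.0537851  0.122     ]]
```

jog_arm(deltas=[[[-0.02, -0.01, 0.1, 0], [-0.02, -0.01, 0.2, 0], [-0.02, -0.01, 0.28, 0], [-0.02, -0.01, 0.34, 0], [-0.02, -0.01, 0.34, 0]]])

```text
t: 28.38
eef_pos: [0.5708, 0.0543, 0.162]
ee_rot: [3.141, 0.0, -1.098]
force: [0.2, -0.5, -1.0]
width: 0.017
gripper_force: 30.0
```

jog_arm(deltas=[[[0, 0, 0.03, 0], [0, 0, 0.06, 0], [0, 0, 0.06, 0], [0, 0, 0.06, 0]]])

```text
t: 28.88
eef_pos: [0.5709, 0.0543, 0.1588]
ee_rot: [-3.142, -0.0, -1.098]
force: [-0.5, -0.4, -0.8]
width: 0.0171
gripper_force: 30.0
```

No contact yet; continue gently until the rim pushes back.

jog_arm(deltas=[[[0, 0, 0.02, 0], [0, 0, 0.04, 0], [0, 0, 0.04, 0], [0, 0, 0.04, 0]]])

```text
t: 29.38
eef_pos: [0.5711, 0.0544, 0.1583]
ee_rot: [-3.14, -0.001, -1.097]
force: [-6.3, 0.3, 12.2]
width: 0.0172
gripper_force: 30.0
```

jog_arm(deltas=[[[0, 0, 0.02, 0], [0, 0, 0.03, 0], [0, 0, 0.03, 0], [0, 0, 0.03, 0]]])

```text
t: 29.88
eef_pos: [0.5711, 0.0543, 0.1582]
ee_rot: [-3.139, -0.001, -1.097]
force: [-11.6, 2.6, 24.4]
width: 0.0171
gripper_force: 30.0
```

jog_arm(deltas=[[[0, 0, -0.06, 0], [0, 0, -0.07, 0], [0, 0, -0.07, 0]]])

```text
t: 30.25
eef_pos: [0.5708, 0.0543, 0.1584]
ee_rot: [3.141, 0.0, -1.098]
force: [-0.9, 0.7, 1.2]
width: 0.0171
gripper_force: 30.0
```

jog_arm(deltas=[[[0, 0, 0, 0], [0, 0, 0, 0], [0, 0, 0, 0], [0, 0, 0, 0], [0, 0, 0, 0]]], grip=60)

```text
t: 30.88
eef_pos: [0.5709, 0.0543, 0.1588]
ee_rot: [3.142, -0.0, -1.098]
force: [-0.1, -0.0, -0.6]
width: 0.0583
gripper_force: 0.0
```

```bash
python3 - <<'E'
from h import *
s=arm.get_state();t=s['eef_pos'];y=s['ee_rot'][2];print(t,s['force'],s['width'])
f=grab_frame('wrist');I=f['img'].astype(int);cv2.imwrite('pics/w9.png',f['img'][:,:,::-1])
r,g,b=I[...,0],I[...,1],I[...,2]
m=((b>70)&(b>r+40)&(b>g+15)).astype(np.uint8)
k,l,st,ce=cv2.connectedComponentsWithStats(m)
for i in range(1,k):
    if st[i,4]>300: print('blue',st[i],ce[i].round(1))
my=((r>1.6*b)&(r>90)&(r<1.8*g)).astype(np.uint8);my[:,:290]=0;my[:,345:]=0
k,l,st,ce=cv2.connectedComponentsWithStats(my)
for i in range(1,k):
    if st[i,4]>100: print('yel',st[i],ce[i].round(1))
for n,P in(('lid plate c',[.5711,.0543,.131]),('stem top',[.5711,.0543,.181])): print(n,proj(f,[P]))
a=np.linspace(0,2*np.pi,60);rim=np.c_[.5711+.061*np.cos(a),.0543+.061*np.sin(a),0*a+.129];p=proj(f,rim);print('pred disc bbox',p.min(0),p.max(0))
E
```

```text
[0.57090735 0.05431763 0.15875512] [-0.10849301 -0.03522832 -0.5685883 ] 0.05831272174655489
blue [  204   156   233   169 26573] [320.2 236.5]
blue [ 264  360  114   16 1182] [320.1 366.5]
yel [ 297  264   43   62 2222] [318.3 297.4]
yel [290 397  55  12 660] [317.  402.5]
lid plate c [[318.07803925 276.66591648]]
stem top [[318.25769841 326.3758342 ]]
pred disc bbox [200.52247834 155.48356736] [435.65302915 374.61124582]
```

jog_arm(deltas=[[[0, 0, 0.1, 0], [0, 0, 0.2, 0], [0, 0, 0.3, 0], [0, 0, 0.36, 0], [0, 0, 0.36, 0]]])

```text
t: 31.55
eef_pos: [0.5708, 0.0543, 0.1368]
ee_rot: [3.141, 0.0, -1.098]
force: [1.2, -0.7, 0.5]
width: 0.0597
gripper_force: 0.0
```

jog_arm(deltas=[[[0, 0, 0, 0], [0, 0, 0, 0], [0, 0, 0, 0], [0, 0, 0, 0], [0, 0, 0, 0]]], grip=25, squeeze=15)

```text
t: 32.17
eef_pos: [0.571, 0.0543, 0.1374]
ee_rot: [-3.141, -0.0, -1.098]
force: [-0.4, 0.8, 0.6]
width: 0.037
gripper_force: 15.0
```

jog_arm(deltas=[[[0, 0, -0.05, 0], [0, 0, -0.15, 0], [0, 0, -0.3, 0], [0, 0, -0.5, 0], [0, 0, -0.7, 0], [0, 0, -0.9, 0], [0, 0, -1.1, 0], [0, 0, -1.3, 0]]])

```text
t: 33.17
eef_pos: [0.5709, 0.0543, 0.216]
ee_rot: [-3.141, 0.0, -1.098]
force: [-0.3, 1.0, -0.4]
width: 0.0371
gripper_force: 15.0
```

jog_arm(deltas=[[[0, 0, -0.2, 0], [0, 0, -0.35, 0], [0, 0, -0.5, 0], [0, 0, -0.5, 0], [0, 0, -0.5, 0], [0, 0, -0.5, 0], [0, 0, -0.5, 0], [0, 0, -0.5, 0]]])

```text
t: 34.17
eef_pos: [0.5709, 0.0543, 0.245]
ee_rot: [3.141, 0.0, -1.098]
force: [0.3, -0.6, -0.6]
width: 0.0373
gripper_force: 15.0
```

```bash
python3 - <<'E'
from h import *
s=arm.get_state();print(s['t'],s['eef_pos'],s['force'],s['width'],s['gripper_force'],abs(s['qd']).max())
fs={n:grab_frame(n) for n in('scene','top','wrist')}
sc=cv2.resize(fs['scene']['img'][160:340,250:490],(400,300),interpolation=cv2.INTER_CUBIC)
tp=cv2.resize(fs['top']['img'][160:340,150:390],(400,300),interpolation=cv2.INTER_CUBIC)
w=cv2.resize(fs['wrist']['img'],(400,300),interpolation=cv2.INTER_AREA)
full=cv2.resize(fs['top']['img'],(400,300),interpolation=cv2.INTER_AREA)
cv2.imwrite('pics/c10.png',np.vstack([np.hstack([tp,sc]),np.hstack([w,full])])[:,:,::-1])
E
```

```text
34.175 [0.57088599 0.05432604 0.24498359] [ 0.3290057  -0.57594669 -0.64168733] 0.03729476931478098 14.999789474532008 0.0019226782964260234
```

View pics/c10.png

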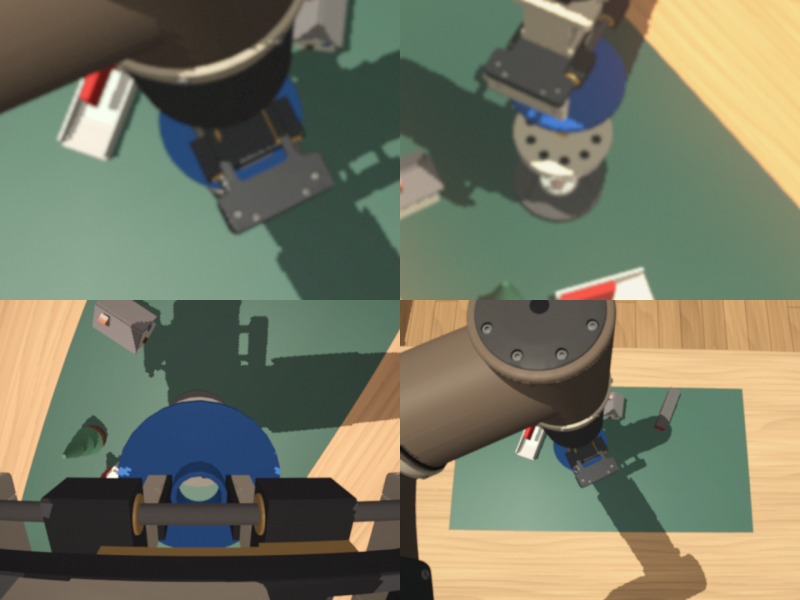

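```bash
python3 -c "
from station import arm
print(arm.job_done())"
```

```text
the job is handed in; nothing more can be done
None
```

I handed the job in with the end state as asked, but the pour failed: the scoop tipped in the grip and spilled all four stones on the bench, so I set it back upright and dropped each stone into the funnel with the gripper. My last pictures showed all four stones in the tube, the inner lid seated on the jar, and the outer lid held level about 47 mm above the stem's top. No verdict came back.

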